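# Find the full tin of worming tablets by feel

## Robot

A 6-joint arm with a two-finger parallel gripper is mounted at the origin on a cart in front of the work surface, level with it; the furniture and walls round the work are solid. World frame = base frame: x ahead of the robot, y to its left, z up, the work surface at z = 0. Lengths are in m, angles in degrees, forces in N, time in s.
With the tool pointing down it reaches from about 0.3 to 0.75 m from the base axis. Payload 8.5 kg.
Tool frame: the origin (TCP) lies at the very end of the fingers, on their centre line; the grasp point (between the pads) lies 19 mm behind it (env.hold_point_z is the distance from the TCP to the grasp point, in m); z points along the fingers, y is the line along which they close (so a half turn about z gives the same grasp; the last joint's range is limited). The gripper opens to 85 mm and grips with 20 to 120 N. Pads are 22 mm wide; open, the fingers measure 114 mm over their backs; the gripper's body (76 mm by 85 mm) begins 54 mm behind the grasp point. The pads swing forward as they close: fully open they stand 13 mm farther back than shut.
Start: joints at [51.263, 21.807, 74.336, -0, 83.858, -12.336], TCP at [0.245, 0.493, 0.231] pointing down, gripper open.
Joint ranges: [-178.18, 178.18], [-50.72, 133.34], [12.68, 142.11], [-81.47, 261.47], [9.98, 163.14], [-165.26, 165.26]. Speed limits (degrees/s): [136.94, 136.94, 180, 180, 180, 180].

## Interface

Orientations are given as a 3x3 rotation matrix whose columns are the frame's x, y, z axes.
In Python, from rig import env, optics gives the robot as it stands.
- The arm moves only by the shell command python3 -m jog 'ROWS' [OPENING] [FORCE]. ROWS is JSON, a list of rows, each an object with "linear": the shift along the tool's x, y, z in units of 40 mm (1.0 is 40 mm), a list of three; "roll": the turn about the tool's z in units of 5 degrees (1.0 is 5 degrees). A call has 1 to 12 rows; each row shifts and turns the commanded pose from where the row before left it, along the tool's axes as they then stand; what a row does not reach is not made up. A row lasts 1/12 s, in which the tool goes at most 41.7 mm and 7.16 degrees, less where a joint would pass 70% of its speed; a pose out of reach is approached as far as the arm can. A call is refused whole if a number of a shift passes 1 or a number of a turn 1, either way. A call with a gripper value outside its range is refused whole. OPENING is the opening, from -1 (shut) to 1 (fully open), set as the call begins (- or left out, the last holds). The fingers move at their own pace and stop on an object; FORCE is the grip in N (left out, the last holds). Time passes only in rows, so rows that do not move let the fingers close. It gives the time, the measured TCP pose, the force, the opening and the grip force at its end, in the units of the state.
- env.observe(): the state, without advancing time (a new reading comes with each control period).
- optics.get_image(name): name is "side" or "top"; returns the picture (400x640x3 uint8, red, green, blue); there is no depth.
- optics.calibration(name): a dict with "fov_y" (degrees; the focal length in pixels is half the picture's height over the tangent of half this angle, whatever the lens; pixels are square), "cx", "cy" (the principal point, pixels), "T" (4x4, takes a point from camera to world coordinates). Camera axes: x right, y down, z forward; pixel columns grow to the right and rows downward; lengths in m; the calibration is good to about 2 mm. A picture is of the moment at which its call begins. calibration takes no time and is no camera call.
- env.close_job(): hands the job in; it is judged then, once.
The state is a dict: "time_s": time; "q": joint angles; "qvel": joint speeds; "joint_efforts": joint torques, N m; "position": TCP position; "tool_rot": TCP orientation; "ft_force": force on the tool from outside, world axes, zero at the start; "wrist_torque": the same for the moment, N m; "grip_width": finger opening in m; "gripper_force": force on a finger pad.
Only numpy, scipy, OpenCV 4.12 (cv2) and the standard library are available. Lean on these libraries where they do the work, as an engineer would, in place of code of your own. Each camera call takes 0.05 s, during which the arm holds its last target. There are 200 camera calls.

## Task

The worming round needs the one full tin of tablets. First lift the lid opener out of its block in front of the tins and hang it by its eye on the hook of the stand, letting go of it there; then heft the three closed tins one at a time from left to right, lifting each clear of the tray and standing it back upright on the tray. Finish while holding the heaviest tin up in the gripper, at least 12 cm above the tray and over it, upright and still, with the other two standing on the tray and the opener still hanging; do not knock over the small vial or any tin.

Things in the scene. Friction and masses are not known exactly. Their poses are not given: they have to be found in the camera images.
- tray: shallow metal tray, fixed, 210 mm (x) by 270 mm (y), floor 5 mm thick, rim 14 mm high; origin at the centre of its underside, x away from the robot, y left, z up. The tins stand in a row along its y near x = +0.045. A grey block 34 x 50 mm is fixed in it at x = -0.055, y = +0.0475, its top at z = 0.038; a slot in it, 28 mm deep, holds the opener
- opener: flat steel lid opener, 60 g, upright in the tray block's slot, pulled straight up; 132 mm tall, 6 mm thick along its x (the plate's normal, at the start along the tray's x). Lower 56 mm: shank 20 mm wide; upper 76 mm: eye plate 40 mm wide, its round 24 mm hole centred 87 mm above the origin; pinch the solid plate above the hole, 99 to 132 mm, across the 6 mm. Origin at the lower tip, z up
- opener_eye (a point): centre of the opener's round hole, which runs along the opener's x
- hook: fixed stand: round foot 90 mm in diameter and a 7 mm wire post that bends over into a level arm 180 mm above the bench; the arm runs from the post 88 mm along the stand's -x, towards the robot; its last 12 mm turn up by 6 mm. Nothing stands above the arm. Origin at the centre of the foot's underside, z up
- hook_seat (a point): point on the axis of the hook's level arm, 45 mm from the post; axes as the stand's, the arm runs level from x = -0.031 to +0.035 about it; the wire is 7 mm thick
- tin_left: the left one, seen from the robot, of three identical closed round metal tins in a row on the tray: 56 mm in diameter, 86 mm high; origin at the centre of its underside, z up. With the pack hidden inside a tin weighs 0.15 to 0.75 kg; the heaviest outweighs each other one by at least 0.2 kg; which one it is changes from start to start
- tin_middle: the middle one, seen from the robot, of three identical closed round metal tins in a row on the tray: 56 mm in diameter, 86 mm high; origin at the centre of its underside, z up. With the pack hidden inside a tin weighs 0.15 to 0.75 kg; the heaviest outweighs each other one by at least 0.2 kg; which one it is changes from start to start
- tin_right: the right one, seen from the robot, of three identical closed round metal tins in a row on the tray: 56 mm in diameter, 86 mm high; origin at the centre of its underside, z up. With the pack hidden inside a tin weighs 0.15 to 0.75 kg; the heaviest outweighs each other one by at least 0.2 kg; which one it is changes from start to start
- amber_vial: small brown vial with a black cap, 32 mm in diameter, 67 mm high, standing on the right front part of the tray; leave it standing; origin at the centre of its underside, z up

How it is judged (in metres and radians):
On the way, in this order (a step that is already met when the one before it is completed fails the run):
1. the opener hangs by its eye on the hook's arm, let go (x of opener_eye in the frame of hook_seat between -0.038 and 0.038 m and y of opener_eye in the frame of hook_seat between -0.012 and 0.012 m and z of opener_eye in the frame of hook_seat between -0.014 and 0 m and contact force between opener and hook above 0.2 N and contact force between opener and the fingers below 0.1 N), for 0.2 s.
2. the left tin is held clear of the tray by the gripper while the other two stand on the tray (z of tin_left in the frame of tray above 0.03 m and contact force between tin_left and the fingers above 1 N and contact force between tin_left and tray below 0.05 N and contact force between each of tin_middle, tin_right and tray above 1 N and angle between each of tin_middle, tin_right's own z axis and vertical below 0.12 rad and z of each of tin_middle, tin_right in the frame of tray below 0.02 m), for 0.2 s.
3. the middle tin is held clear of the tray by the gripper while the other two stand on the tray (z of tin_middle in the frame of tray above 0.03 m and contact force between tin_middle and the fingers above 1 N and contact force between tin_middle and tray below 0.05 N and contact force between each of tin_left, tin_right and tray above 1 N and angle between each of tin_left, tin_right's own z axis and vertical below 0.12 rad and z of each of tin_left, tin_right in the frame of tray below 0.02 m), for 0.2 s.
4. the right tin is held clear of the tray by the gripper while the other two stand on the tray (z of tin_right in the frame of tray above 0.03 m and contact force between tin_right and the fingers above 1 N and contact force between tin_right and tray below 0.05 N and contact force between each of tin_left, tin_middle and tray above 1 N and angle between each of tin_left, tin_middle's own z axis and vertical below 0.12 rad and z of each of tin_left, tin_middle in the frame of tray below 0.02 m), for 0.2 s.
At the end, for the whole second after the job is handed in: The heaviest tin is gripped, still and upright (0.3 rad), its base over 95 mm above the tray floor, within 160 mm of the tray centre; the other two (under 4.2 N each) stand on the tray within 0.12 rad, at rest, untouched; the opener hangs by its eye on the hook arm, untouched (all of step 1 and ((z of tin_left in the frame of tray above 0.1 m and horizontal distance between tin_left and tray below 0.16 m and contact force between tin_left and the fingers above 1 N and angle between tin_left's own z axis and vertical below 0.3 rad and linear speed of each of tin_left, tin_middle, tin_right below 0.03 m/s and contact force between tin_middle and tray between 1 and 4.2 N and angle between each of tin_middle, tin_right's own z axis and vertical below 0.12 rad and z of each of tin_middle, tin_right in the frame of tray below 0.02 m and contact force between each of tin_middle, tin_right and the fingers below 0.1 N and contact force between tin_right and tray between 1 and 4.2 N) or (z of tin_middle in the frame of tray above 0.1 m and horizontal distance between tin_middle and tray below 0.16 m and contact force between tin_middle and the fingers above 1 N and angle between tin_middle's own z axis and vertical below 0.3 rad and linear speed of each of tin_middle, tin_left, tin_right below 0.03 m/s and contact force between tin_left and tray between 1 and 4.2 N and angle between each of tin_left, tin_right's own z axis and vertical below 0.12 rad and z of each of tin_left, tin_right in the frame of tray below 0.02 m and contact force between each of tin_left, tin_right and the fingers below 0.1 N and contact force between tin_right and tray between 1 and 4.2 N) or (z of tin_right in the frame of tray above 0.1 m and horizontal distance between tin_right and tray below 0.16 m and contact force between tin_right and the fingers above 1 N and angle between tin_right's own z axis and vertical below 0.3 rad and linear speed of each of tin_right, tin_left, tin_middle below 0.03 m/s and contact force between tin_left and tray between 1 and 4.2 N and angle between each of tin_left, tin_middle's own z axis and vertical below 0.12 rad and z of each of tin_left, tin_middle in the frame of tray below 0.02 m and contact force between each of tin_left, tin_middle and the fingers below 0.1 N and contact force between tin_middle and tray between 1 and 4.2 N))); the arm keeps its last pose, push and grip.
It fails at once if the small vial is knocked over (angle between amber_vial's own z axis and vertical above 0.6 rad).
It fails at once if the left tin is knocked over (angle between tin_left's own z axis and vertical above 0.8 rad).
It fails at once if the middle tin is knocked over (angle between tin_middle's own z axis and vertical above 0.8 rad).
It fails at once if the right tin is knocked over (angle between tin_right's own z axis and vertical above 0.8 rad).
It also fails if it takes over 72 s, if anything falls off the work surface, if the arm or the gripper's body presses on something with over 40 N, if the wrist force passes 120 N, or if a joint passes its speed limit or range.

## Working session

There is one attempt and no reset: what is moved stays moved. The work goes in short steps, Python scripts to look and compute and a shell command to move; the robot and the scene stay as the last step left them, time stands still between calls to the robot, and variables do not carry over. Pictures are saved under pics/ and viewed, at most 10 in all, crops included, and the job is handed in when it is done.

```bash
ls; mkdir -p pics; cat > h.py <<'E'
import numpy as np, cv2
from rig import env, optics
def grab(n,fn):
    im=optics.get_image(n); cv2.imwrite('pics/'+fn+'.png',im[:,:,::-1]); return im
def cal(n):
    c=optics.calibration(n); f=200/np.tan(np.radians(c['fov_y']/2)); return c,f
def ray(n,u,v):
    c,f=cal(n); T=np.array(c['T']); d=T[:3,:3]@np.array([(u-c['cx'])/f,(v-c['cy'])/f,1]); return T[:3,3],d
def plane(n,u,v,z):
    o,d=ray(n,u,v); return o+d*(z-o[2])/d[2]
def two(a,b):
    o1,d1=ray('side',*a);o2,d2=ray('top',*b)
    d1=d1/np.linalg.norm(d1);d2=d2/np.linalg.norm(d2)
    s=np.linalg.lstsq(np.stack([d1,-d2],1),o2-o1,rcond=None)[0]
    p,q=o1+s[0]*d1,o2+s[1]*d2; return (p+q)/2,np.linalg.norm(p-q)
def proj(n,p):
    c,f=cal(n); T=np.array(c['T']); q=T[:3,:3].T@(np.array(p)-T[:3,3]); return f*q[0]/q[2]+c['cx'],f*q[1]/q[2]+c['cy']
E
python3 - <<'E'
from h import *
np.set_printoptions(precision=4,suppress=True)
a=grab('side','s0');b=grab('top','t0')
for n in('side','top'): print(optics.calibration(n))
s=env.observe();print(s);print(env.hold_point_z)
E
```

```text
pics
{'fov_y': 48.75506900800989, 'cx': 313.347649276815, 'cy': 207.25462742109286, 'T': array([[ 0.8683, -0.2625,  0.4208, -0.0251],
       [-0.4955, -0.4213,  0.7596, -0.9514],
       [-0.0221, -0.8681, -0.4959,  0.734 ],
       [ 0.    ,  0.    ,  0.    ,  1.    ]])}
{'fov_y': 52.72910506027356, 'cx': 326.2659657478354, 'cy': 198.24087791897904, 'T': array([[ 0.0009, -0.9863,  0.165 ,  0.3191],
       [-1.    , -0.0025, -0.0091, -0.0199],
       [ 0.0094, -0.165 , -0.9863,  1.3247],
       [ 0.    ,  0.    ,  0.    ,  1.    ]])}
{'time_s': 0.1, 'q': array([ 51.262 ,  21.8378,  74.3783,   0.002 ,  83.859 , -12.3364]), 'qvel': array([ 0.0771, -0.0966, -0.0292, -0.041 , -0.0333,  0.0371]), 'joint_efforts': array([  0.0043, -44.9219, -23.1654,  -0.0001,   0.0037,   0.    ]), 'position': array([0.2444, 0.4924, 0.2308]), 'tool_rot': array([[-0.8957,  0.4447, -0.0008],
       [ 0.4447,  0.8957, -0.001 ],
       [ 0.0003, -0.0013, -1.    ]]), 'ft_force': array([ 0.209 ,  0.8673, -0.4736]), 'wrist_torque': array([-0.0278,  0.0072,  0.0058]), 'gripper_force': 0.0, 'grip_width': 0.08565724600442003}
0.0187
```

View pics/s0.png

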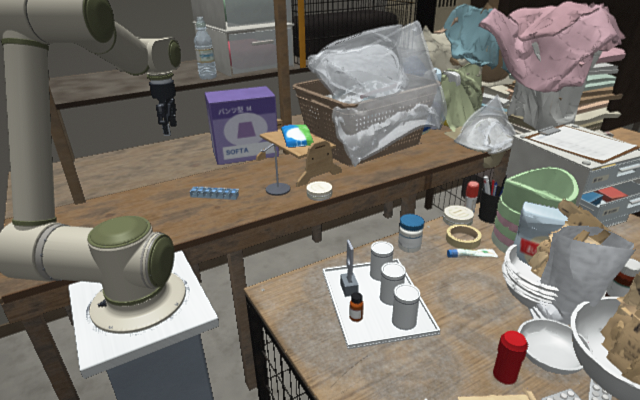

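View pics/t0.png

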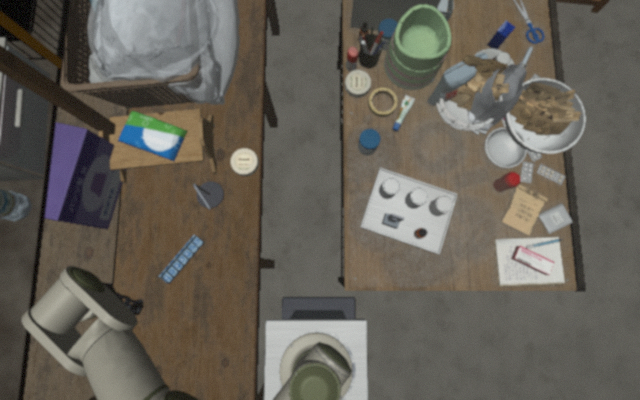

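The side view shows the tray with tins at about (382,258), (393,283), (405,306), the opener at (350,265), the vial at (356,307) and the stand foot at (278,188). The top view shows the tray centred at (409,210), the tins at (390,187), (412,198), (440,205) and the stand at (208,195). I'll enlarge these areas.

```bash
python3 - <<'E'
from h import *
a=cv2.imread('pics/s0.png');b=cv2.imread('pics/t0.png')
def c(im,x,y,w,h): return cv2.resize(im[y:y+h,x:x+w],(400,300),interpolation=cv2.INTER_CUBIC)
# side tray: 133x100 at x3 ; side hook: 100x75 x4; top tray 100x75 x4 (two) 
o=np.vstack([np.hstack([c(a,320,235,133,100),c(a,235,125,100,75)]),np.hstack([c(b,358,167,100,75),c(b,170,160,80,60)])])
cv2.imwrite('pics/z0.png',o)
E
```

```text
(no output)
```

View pics/z0.png

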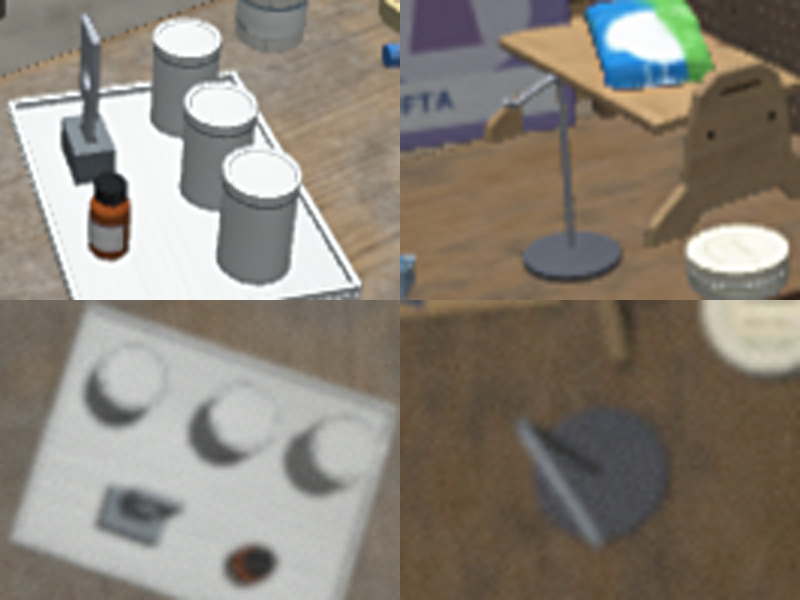

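The zoom shows the details clearly enough: the arm's post end is at side (275,145) and its tip at (262,151). The top view has the post end at (195,185) and the tip at (209.5,208.5). The opener stands upright in its block.

```bash
python3 - <<'E'
from h import *
np.set_printoptions(precision=4,suppress=True)
S=lambda x,y:(320+(x+.5)/3.0075-.5,235+(y+.5)/3-.5)
H=lambda x,y:(235+(x+.5)/4-.5,125+(y+.5)/4-.5)
T=lambda x,y:(358+(x+.5)/4-.5,167+(y+.5)/4-.5)
K=lambda x,y:(170+(x+.5)/5-.5,160+(y+.5)/5-.5)
for n,a,b in [('tinL',S(187,38),T(131,78)),('tinM',S(221,104),T(242,120)),('tinR',S(261,173),T(347,150)),
 ('posttop',H(160,80),K(124,123)),('tip',H(108,103),K(199,244)),('foot',H(172,254),K(200,180)),('opentop',S(91,20),T(180,207)),('vialcap',S(109,183),T(258,254))]:
    p,e=two(a,b); print(n,p,e)
b=cv2.imread('pics/t0.png');s=cv2.imread('pics/s0.png')
g=b.min(2).astype(int); m=((g>120)).astype(np.uint8)*255
m[:160]=0;m[260:]=0;m[:,:355]=0;m[:,462:]=0
m=cv2.morphologyEx(m,cv2.MORPH_CLOSE,np.ones((9,9)))
c=max(cv2.findContours(m,0,2)[0],key=cv2.contourArea); r=cv2.minAreaRect(c)
q=np.array([plane('top',*p,0.014) for p in cv2.boxPoints(r)]); print(r,q,q.mean(0),[np.linalg.norm(q[i]-q[i-1]) for i in range(4)])
d=q-np.roll(q,1,0); print(np.degrees(np.arctan2(d[:,1],d[:,0])))
# foot in both views: dark bluish
for n,im,(x0,y0,x1,y1) in(('side',s,(255,165,300,205)),('top',b,(185,170,235,225))):
    w=im[y0:y1,x0:x1].astype(int); k=((w[...,0]-w[...,2]>4)&(w.max(2)<130)).astype(np.uint8)
    k=cv2.morphologyEx(k,cv2.MORPH_OPEN,np.ones((3,3)))
    c=max(cv2.findContours(k,0,2)[0],key=cv2.contourArea); e=cv2.fitEllipse(cv2.convexHull(c)); ctr=(e[0][0]+x0,e[0][1]+y0); print(n,e,ctr,plane(n,*ctr,0.005))
E
```

```text
tinL [ 0.5662 -0.2325  0.0892] 0.003195306889687322
tinM [ 0.5333 -0.3183  0.0895] 0.0037759376629948956
tinR [ 0.5083 -0.3981  0.0899] 0.00038416159994608033
posttop [0.5519 0.3519 0.1738] 0.0002562722990504774
tip [0.4806 0.3012 0.1861] 0.0022954508279949565
foot [0.5496 0.353  0.0063] 0.004396339221559515
opentop [ 0.4556 -0.2531  0.159 ] 0.0005784500596444525
vialcap [ 0.4264 -0.3298  0.0672] 0.006201505524202115
((409.4491271972656, 210.456298828125), (85.25434875488281, 64.11505889892578), 18.886085510253906) [[ 0.4437 -0.1379  0.014 ]
 [ 0.647  -0.2098  0.014 ]
 [ 0.554  -0.4752  0.014 ]
 [ 0.355  -0.3973  0.014 ]] [ 0.4999 -0.305   0.014 ] [np.float64(0.2741439346478388), np.float64(0.2156019511361787), np.float64(0.28119295079862006), np.float64(0.2137258690798107)]
[  71.113   -19.4852 -109.308   158.6211]
side ((22.67544174194336, 23.42507553100586), (11.04955005645752, 23.695959091186523), 86.12004089355469) (277.67544174194336, 188.42507553100586) [0.5519 0.3524 0.005 ]
top ((21.055238723754883, 33.47195053100586), (5.839611053466797, 9.773675918579102), 128.40460205078125) (206.05523872375488, 203.47195053100586) [0.5214 0.3645 0.005 ]
```

```bash
python3 - <<'E'
from h import *
np.set_printoptions(precision=4,suppress=True)
S=lambda x,y:(320+(x+.5)/3.0075-.5,235+(y+.5)/3-.5)
print('opener side', plane('side',*S(93,28),.142))
print('block side top corners',[plane('side',*S(*p),.038)[:2] for p in((62,118),(98,116),(113,150),(73,155))])
print('tray side corners',[plane('side',*S(*p),.014)[:2] for p in((10,102),(237,75),(361,285))])
s=cv2.imread('pics/s0.png');b=cv2.imread('pics/t0.png')
C=lambda t:np.array([.5,-.305,0])+np.array([t[0]*.943+t[1]*.332,-t[0]*.332+t[1]*.943,t[2]])
s4=cv2.resize(s[225:350,310:450],None,fx=4,fy=4,interpolation=cv2.INTER_CUBIC)
b4=cv2.resize(b[160:260,355:465],None,fx=4,fy=4,interpolation=cv2.INTER_CUBIC)
def mk(im,n,off,p,col):
    u=np.array(proj(n,p)); u=(u-off+.5)*4-.5; cv2.circle(im,tuple(np.round(u*8).astype(int)),12,col,-1,shift=3)
for n,im,off in(('side',s4,(310,225)),('top',b4,(355,160))):
    for t in[(x,y,.014) for x in(-.105,.105) for y in(-.135,.135)]: mk(im,n,off,C(t),(0,0,255))
    for t in[(x,y,.038) for x in(-.072,-.038) for y in(.0225,.0725)]: mk(im,n,off,C(t),(0,255,255))
    for t in[(-.055,.0275,.142),(-.055,.0675,.142)]: mk(im,n,off,C(t),(0,255,0))
    for t in[(.045+dx,y+dy,.091) for y in(-.0875,0,.0875) for dx,dy in((0,0),(.028,0),(-.028,0),(0,.028),(0,-.028))]: mk(im,n,off,C(t),(255,0,255))
o=np.zeros((500,800,3),np.uint8); 
s4=cv2.resize(s4,(448,400)) if 0 else s4[:500,:420]; b4=b4[:500,:380]
o[:s4.shape[0],:s4.shape[1]]=s4; o[:b4.shape[0],420:420+b4.shape[1]]=b4; cv2.imwrite('pics/z1.png',o)
E
```

```text
opener side [ 0.4652 -0.2425  0.142 ]
block side top corners [array([ 0.4555, -0.2145]), array([ 0.4826, -0.2278]), array([ 0.4683, -0.2705]), array([ 0.4374, -0.259 ])]
tray side corners [array([ 0.4453, -0.1464]), array([ 0.6397, -0.2187]), array([ 0.5529, -0.4661])]
```

View pics/z1.png

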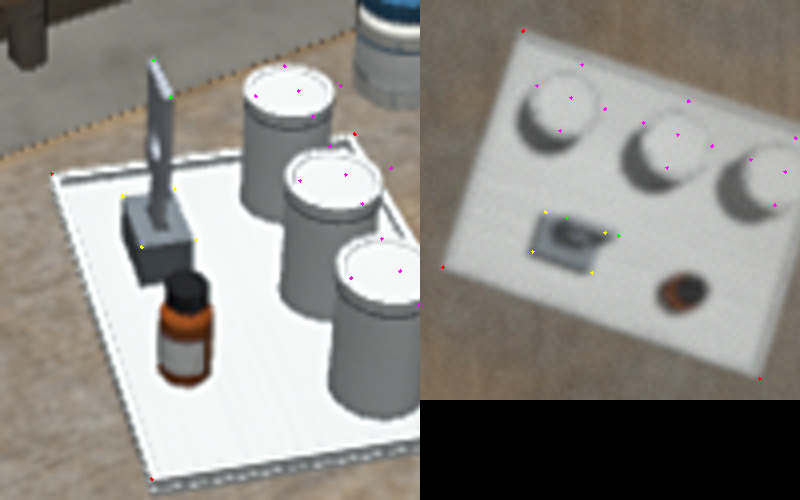

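The projected tray, block and opener points land on the picture. The tin lids measure about 0.09 m high and sit near tray x = 0.038. Now I'll start moving.

```bash
cat >> h.py <<'E'
def go(x,y,z,yaw=None):
    s=env.observe();R=np.array(s['tool_rot']);y0=np.degrees(np.arctan2(R[1,1],R[0,1]))
    if yaw is not None:
        r=(y0-yaw+90)%180-90
    else: r=0
    d=R.T@(np.array([x,y,z])-s['position'])
    print('shift units',np.round(d/.04,3),'roll units %.2f'%(r/5),'yaw now %.1f'%y0,'t %.2f'%s['time_s'])
    return d
E
python3 -c "
from h import *
go(.4643,-.2424,.22,-19.4)"; python3 -m jog --help | head -20
```

```text
shift units [-13.093 -14.01    0.283] roll units 16.60 yaw now 63.6 t 0.10invalid input: not JSON, or not a number
```

```bash
python3 -m jog '[{"linear":[-0.65,-0.7,0]},{"linear":[-0.65,-0.7,0]},{"linear":[-0.65,-0.7,0]},{"linear":[-0.65,-0.7,0]},{"linear":[-0.65,-0.7,0]},{"linear":[-0.65,-0.7,0]},{"linear":[-0.65,-0.7,0]},{"linear":[-0.65,-0.7,0]},{"linear":[-0.65,-0.7,0]},{"linear":[-0.65,-0.7,0]}]' 1
python3 -m jog '[{"linear":[-0.65,-0.7,0]},{"linear":[-0.65,-0.7,0]},{"linear":[-0.65,-0.7,0]},{"linear":[-0.65,-0.7,0]},{"linear":[-0.65,-0.7,0]},{"linear":[-0.65,-0.7,0]},{"linear":[-0.65,-0.7,0]},{"linear":[-0.65,-0.7,0]},{"linear":[-0.65,-0.7,0]}]'
python3 -m jog '[{"roll":1},{"roll":1},{"roll":1},{"roll":1},{"roll":1},{"roll":1},{"roll":1},{"roll":1},{"roll":1},{"roll":1},{"roll":1},{"roll":1}]'
python3 -m jog '[{"roll":1},{"roll":1},{"roll":1},{"roll":1},{"roll":0.6},{}]'
python3 -c "
from h import *
go(.4643,-.2424,.113,-19.4)"
```

```text
shift units [-13.094 -14.006   2.958] roll units 16.60 yaw now 63.6 t 0.10invalid input
invalid input
invalid input
invalid input
```

Each row probably has to carry both fields.

```bash
python3 -m jog '[{"linear":[-0.65,-0.7,0],"roll":0},{"linear":[-0.65,-0.7,0],"roll":0},{"linear":[-0.65,-0.7,0],"roll":0},{"linear":[-0.65,-0.7,0],"roll":0},{"linear":[-0.65,-0.7,0],"roll":0},{"linear":[-0.65,-0.7,0],"roll":0},{"linear":[-0.65,-0.7,0],"roll":0},{"linear":[-0.65,-0.7,0],"roll":0},{"linear":[-0.65,-0.7,0],"roll":0},{"linear":[-0.65,-0.7,0],"roll":0}]' 1
```

```text
time_s: 0.93
position: [0.3528, 0.1245, 0.2313]
tool_rot: [[-0.896, 0.444, -0.0], [0.444, 0.896, 0.0], [0.0, 0.0, -1.0]]
ft_force: [1.6, 0.1, 0.9]
grip_width: 0.0859
gripper_force: 0.0
```

```bash
python3 -m jog '[{"linear":[-0.65,-0.7,0],"roll":0},{"linear":[-0.65,-0.7,0],"roll":0},{"linear":[-0.65,-0.7,0],"roll":0},{"linear":[-0.65,-0.7,0],"roll":0},{"linear":[-0.65,-0.7,0],"roll":0},{"linear":[-0.65,-0.7,0],"roll":0},{"linear":[-0.65,-0.7,0],"roll":0},{"linear":[-0.65,-0.7,0],"roll":0},{"linear":[-0.65,-0.7,0],"roll":0}]'
python3 -m jog '[{"linear":[0,0,0],"roll":1},{"linear":[0,0,0],"roll":1},{"linear":[0,0,0],"roll":1},{"linear":[0,0,0],"roll":1},{"linear":[0,0,0],"roll":1},{"linear":[0,0,0],"roll":1},{"linear":[0,0,0],"roll":1},{"linear":[0,0,0],"roll":1},{"linear":[0,0,0],"roll":1},{"linear":[0,0,0],"roll":1},{"linear":[0,0,0],"roll":1},{"linear":[0,0,0],"roll":1}]' >/dev/null
python3 -m jog '[{"linear":[0,0,0],"roll":1},{"linear":[0,0,0],"roll":1},{"linear":[0,0,0],"roll":1},{"linear":[0,0,0],"roll":1},{"linear":[0,0,0],"roll":0.6},{"linear":[0,0,0],"roll":0}]'
python3 -c "
from h import *
go(.4643,-.2424,.113,-19.4)"
```

```text
time_s: 1.68
position: [0.4504, -0.2055, 0.231]
tool_rot: [[-0.895, 0.445, -0.0], [0.445, 0.895, 0.0], [0.001, 0.0, -1.0]]
ft_force: [0.3, -0.2, 0.7]
grip_width: 0.0852
gripper_force: 0.0
time_s: 3.18
position: [0.4503, -0.2034, 0.2311]
tool_rot: [[0.334, 0.943, -0.001], [0.943, -0.334, 0.0], [0.0, -0.001, -1.0]]
ft_force: [0.0, 0.4, 0.4]
grip_width: 0.0853
gripper_force: 0.0
shift units [-0.802  0.656  2.951] roll units -0.02 yaw now -19.5 t 3.18
```

```bash
python3 -m jog '[{"linear":[-0.4,0.33,0],"roll":0},{"linear":[-0.4,0.33,0],"roll":0},{"linear":[0,0,0.7],"roll":0},{"linear":[0,0,0.7],"roll":0},{"linear":[0,0,0.7],"roll":0},{"linear":[0,0,0.5],"roll":0},{"linear":[0,0,0.35],"roll":0},{"linear":[0,0,0],"roll":0},{"linear":[0,0,0],"roll":0}]'
python3 - <<'E'
from h import *
go(.4643,-.2424,.113,-19.4)
a=grab('side','s1');b=grab('top','t1')
o=np.hstack([cv2.resize(a[215:315,295:395],(400,400),interpolation=cv2.INTER_CUBIC),cv2.resize(b[160:260,355:455],(400,400),interpolation=cv2.INTER_CUBIC)])
cv2.imwrite('pics/z2.png',o[:,:,::-1])
E
```

```text
time_s: 3.93
position: [0.4647, -0.2424, 0.1132]
tool_rot: [[0.331, 0.944, -0.001], [0.944, -0.331, 0.001], [0.0, -0.001, -1.0]]
ft_force: [-0.4, 0.3, 0.2]
grip_width: 0.0855
gripper_force: 0.0
shift units [-0.002 -0.009  0.005] roll units 0.01 yaw now -19.3 t 3.93
```

View pics/z2.png

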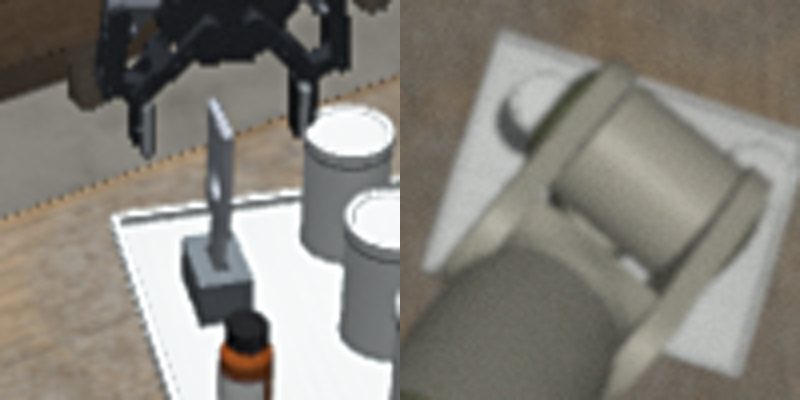

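The side view shows the opener plate (x≈220 in the crop) midway between the fingers at 145 and 303. Closing now.

```bash
python3 -m jog '[{"linear":[0,0,0],"roll":0},{"linear":[0,0,0],"roll":0},{"linear":[0,0,0],"roll":0},{"linear":[0,0,0],"roll":0},{"linear":[0,0,0],"roll":0},{"linear":[0,0,0],"roll":0},{"linear":[0,0,0],"roll":0},{"linear":[0,0,0],"roll":0},{"linear":[0,0,0],"roll":0},{"linear":[0,0,0],"roll":0}]' -1 50
python3 -m jog '[{"linear":[0,0,-0.2],"roll":0},{"linear":[0,0,-0.4],"roll":0},{"linear":[0,0,-0.6],"roll":0},{"linear":[0,0,-0.8],"roll":0},{"linear":[0,0,-0.8],"roll":0},{"linear":[0,0,-0.8],"roll":0},{"linear":[0,0,-0.6],"roll":0},{"linear":[0,0,0],"roll":0},{"linear":[0,0,0],"roll":0}]'
python3 - <<'E'
from h import *
go(.36,.213,.25,35.4)
a=grab('side','s2')
cv2.imwrite('pics/z3.png',cv2.resize(a[170:320,270:420],(600,600),interpolation=cv2.INTER_CUBIC)[:,:,::-1])
E
```

```text
time_s: 4.87
position: [0.4647, -0.2425, 0.1135]
tool_rot: [[0.332, 0.943, -0.0], [0.943, -0.332, -0.0], [-0.0, -0.0, -1.0]]
ft_force: [-0.2, 1.4, 3.3]
grip_width: 0.0054
gripper_force: 50.6
time_s: 5.62
position: [0.4649, -0.2426, 0.2825]
tool_rot: [[0.332, 0.943, 0.002], [0.943, -0.332, -0.002], [-0.001, 0.003, -1.0]]
ft_force: [-0.5, 0.3, -1.1]
grip_width: 0.0053
gripper_force: 50.2
shift units [ 9.873 -6.26   0.787] roll units -10.96 yaw now -19.4 t 5.62
```

View pics/z3.png

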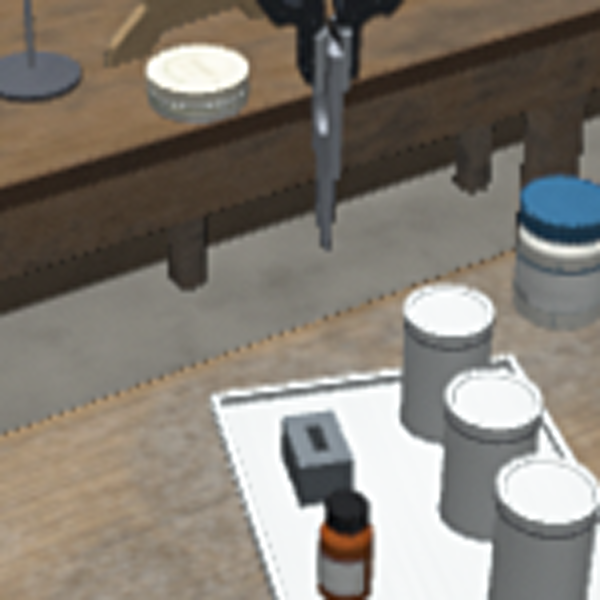

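The opener is out of the block and hangs straight in the gripper, its eye visible at about (322,128). I'll carry it to in front of the hook's tip.

```bash
python3 -m jog '[{"linear":[0.4,-0.18,0],"roll":0},{"linear":[0.84,-0.36,0],"roll":0},{"linear":[0.84,-0.36,0],"roll":0},{"linear":[0.84,-0.36,0],"roll":0},{"linear":[0.84,-0.36,0],"roll":0},{"linear":[0.84,-0.36,0],"roll":0},{"linear":[0.84,-0.36,0],"roll":0},{"linear":[0.84,-0.36,0],"roll":0},{"linear":[0.84,-0.36,0],"roll":0},{"linear":[0.84,-0.36,0],"roll":0},{"linear":[0.84,-0.36,0],"roll":0},{"linear":[0.84,-0.36,0],"roll":0}]' >/dev/null
python3 -m jog '[{"linear":[0.84,-0.36,0],"roll":0},{"linear":[0.8,-0.34,0],"roll":0},{"linear":[0.4,-0.18,0],"roll":0},{"linear":[0,0,0],"roll":0}]'
python3 -m jog '[{"linear":[0,0,0],"roll":-1},{"linear":[0,0,0],"roll":-1},{"linear":[0,0,0],"roll":-1},{"linear":[0,0,0],"roll":-1},{"linear":[0,0,0],"roll":-1},{"linear":[0,0,0],"roll":-1},{"linear":[0,0,0],"roll":-1},{"linear":[0,0,0],"roll":-1},{"linear":[0,0,0],"roll":-1},{"linear":[0,0,0],"roll":-1},{"linear":[0,0,0],"roll":-0.96},{"linear":[0,0,0],"roll":0}]'
python3 - <<'E'
from h import *
go(.432,.266,.198,35.4)
E
```

```text
time_s: 7.0
position: [0.4287, 0.2681, 0.2798]
tool_rot: [[0.328, 0.945, -0.003], [0.945, -0.328, -0.0], [-0.001, -0.003, -1.0]]
ft_force: [-0.3, -0.1, -0.8]
grip_width: 0.0047
gripper_force: 50.1
time_s: 8.0
position: [0.4299, 0.2643, 0.2804]
tool_rot: [[-0.581, 0.814, -0.002], [0.814, 0.581, -0.001], [0.001, -0.002, -1.0]]
ft_force: [-0.3, -0.7, -0.6]
grip_width: 0.0054
gripper_force: 50.1
shift units [1.00e-03 7.20e-02 2.06e+00] roll units 0.03 yaw now 35.5 t 8.00
```

Now down to insertion height, and take a close look from both cameras.

```bash
python3 -m jog '[{"linear":[0,0,0.5],"roll":0},{"linear":[0,0,0.7],"roll":0},{"linear":[0,0,0.6],"roll":0},{"linear":[0,0,0.26],"roll":0},{"linear":[0,0,0],"roll":0},{"linear":[0,0,0],"roll":0}]'
python3 - <<'E'
from h import *
a=grab('side','s3');b=grab('top','t3')
p=env.observe()['position']; print(p)
A=cv2.resize(a[110:210,210:310],(400,400),interpolation=cv2.INTER_CUBIC);B=cv2.resize(b[150:250,160:260],(400,400),interpolation=cv2.INTER_CUBIC)
def mk(im,n,off,P,col):
    u=(np.array(proj(n,P))-off+.5)*4-.5; print(n,u); cv2.circle(im,tuple(np.round(u*8).astype(int)),12,col,-1,shift=3)
for im,n,off in((A,'side',(210,110)),(B,'top',(160,150))):
    mk(im,n,off,p-[0,0,.016],(0,255,0))
    mk(im,n,off,[.552,.352,.18],(255,0,0)); mk(im,n,off,[.4806,.3012,.186],(255,0,0))
cv2.imwrite('pics/z4.png',np.hstack([A,B])[:,:,::-1])
E
```

```text
time_s: 8.5
position: [0.4302, 0.2646, 0.1987]
tool_rot: [[-0.578, 0.816, -0.001], [0.816, 0.578, -0.0], [0.0, -0.001, -1.0]]
ft_force: [0.2, 0.2, 0.1]
grip_width: 0.0051
gripper_force: 50.0
[0.43085532 0.26489083 0.19981459]
side [167.50155536 193.9364825 ]
side [259.77071108 133.11620141]
side [206.59767374 163.23483484]
top [248.67378067 303.84431775]
top [136.23728258 136.57435808]
top [199.75000453 233.60759773]
```

View pics/z4.png

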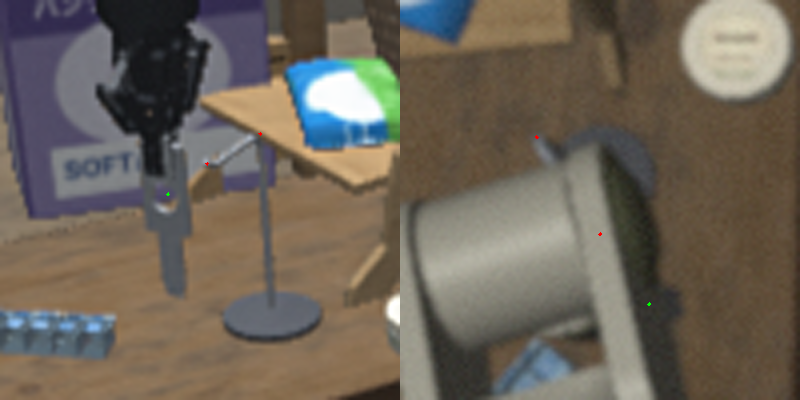

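The side view shows the eye at about (166,202), a little below the predicted (167,194), and the arm at (207,163) to (260,133) as computed. A zoom with the predicted outline will check the height.

```bash
python3 - <<'E'
from h import *
a=cv2.imread('pics/s3.png'); k=8; off=(230,140)
A=cv2.resize(a[140:190,230:290],None,fx=k,fy=k,interpolation=cv2.INTER_CUBIC)
p=np.array([.4305,.2648,.1992]); X=np.array([.815,.579,0]);Y=np.array([-.579,.815,0]);Z=np.array([0,0,1.])
def mk(P,col):
    u=(np.array(proj('side',P))-off+.5)*k-.5; cv2.circle(A,tuple(np.round(u*8).astype(int)),10,col,-1,shift=3)
O=p-.103*Z
for t in np.linspace(0,2*np.pi,16): mk(O+Z*(.087+.012*np.sin(t))+Y*.012*np.cos(t)-X*.003,(0,255,0))
for y,z in((-.01,0),(.01,0),(-.02,.056),(.02,.056),(-.02,.132),(.02,.132),(-.01,.056),(.01,.056)): mk(O+Y*y+Z*z,(0,0,255))
cv2.imwrite('pics/z5.png',A)
E
```

```text
(no output)
```

View pics/z5.png

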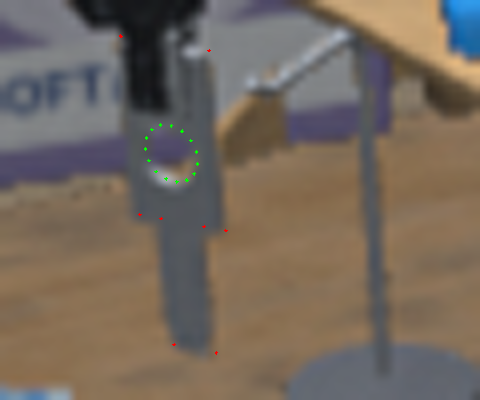

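The predicted hole and plate outline match to about 1.5 mm, so I'll insert along the arm by 105 mm.

```bash
python3 -m jog '[{"linear":[0,0.2,0],"roll":0},{"linear":[0,0.25,0],"roll":0},{"linear":[0,0.25,0],"roll":0},{"linear":[0,0.25,0],"roll":0},{"linear":[0,0.25,0],"roll":0},{"linear":[0,0.25,0],"roll":0},{"linear":[0,0.25,0],"roll":0},{"linear":[0,0.2,0],"roll":0},{"linear":[0,0,0],"roll":0}]'
python3 -m jog '[{"linear":[0,0.2,0],"roll":0},{"linear":[0,0.25,0],"roll":0},{"linear":[0,0.25,0],"roll":0},{"linear":[0,0,0],"roll":0},{"linear":[0,0,0],"roll":0}]'
python3 - <<'E'
from h import *
a=grab('side','s4');p=env.observe()['position'];print(p)
A=cv2.resize(a[120:180,230:310],None,fx=7,fy=7,interpolation=cv2.INTER_CUBIC)
cv2.imwrite('pics/z6.png',A[:,:,::-1])
E
```

```text
time_s: 9.35
position: [0.4938, 0.3097, 0.1991]
tool_rot: [[-0.579, 0.815, 0.001], [0.815, 0.579, 0.001], [-0.0, 0.001, -1.0]]
ft_force: [0.0, -0.3, -1.4]
grip_width: 0.0056
gripper_force: 50.1
time_s: 9.77
position: [0.5153, 0.3251, 0.1988]
tool_rot: [[-0.579, 0.815, -0.0], [0.815, 0.579, -0.0], [0.0, -0.0, -1.0]]
ft_force: [0.5, 0.6, -1.1]
grip_width: 0.005
gripper_force: 50.0
[0.51504502 0.32496187 0.19890432]
```

View pics/z6.png

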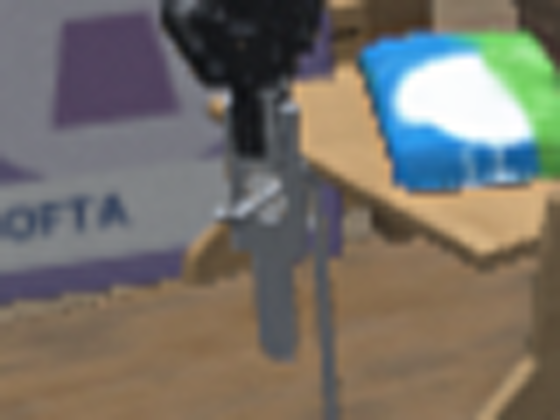

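The wire passes through the eye, with its tip projecting in front at (222,213). I'll lower and let go.

```bash
python3 -m jog '[{"linear":[0,0,0.08],"roll":0},{"linear":[0,0,0.08],"roll":0},{"linear":[0,0,0.08],"roll":0},{"linear":[0,0,0],"roll":0},{"linear":[0,0,0],"roll":0}]'
python3 -m jog '[{"linear":[0,0,0],"roll":0},{"linear":[0,0,0],"roll":0},{"linear":[0,0,0],"roll":0},{"linear":[0,0,0],"roll":0},{"linear":[0,0,0],"roll":0},{"linear":[0,0,0],"roll":0}]' -0.5
python3 -m jog '[{"linear":[0,0,0],"roll":0},{"linear":[0,0,0],"roll":0},{"linear":[0,0,0],"roll":0},{"linear":[0,0,0],"roll":0},{"linear":[0,0,0],"roll":0},{"linear":[0,0,0],"roll":0}]'
python3 - <<'E'
from h import *
a=grab('side','s5')
A=cv2.resize(a[110:180,230:310],None,fx=6,fy=6,interpolation=cv2.INTER_CUBIC)
cv2.imwrite('pics/z7.png',A[:,:,::-1])
E
```

```text
time_s: 10.23
position: [0.5151, 0.325, 0.1891]
tool_rot: [[-0.579, 0.815, -0.001], [0.815, 0.579, -0.0], [0.0, -0.001, -1.0]]
ft_force: [0.1, 0.9, -1.0]
grip_width: 0.0051
gripper_force: 50.0
time_s: 10.73
position: [0.5153, 0.3251, 0.1894]
tool_rot: [[-0.579, 0.815, 0.0], [0.815, 0.579, 0.0], [-0.0, 0.0, -1.0]]
ft_force: [-0.6, -0.1, 0.4]
grip_width: 0.0212
gripper_force: 0.0
time_s: 11.23
position: [0.5153, 0.3251, 0.1893]
tool_rot: [[-0.579, 0.815, -0.0], [0.815, 0.579, -0.0], [-0.0, -0.0, -1.0]]
ft_force: [0.6, -0.1, -0.5]
grip_width: 0.0211
gripper_force: 0.0
```

View pics/z7.png

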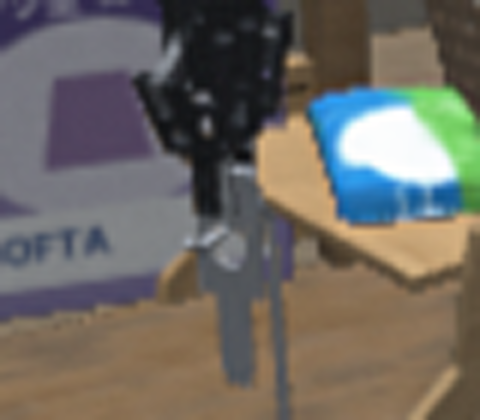

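The opener hangs on the wire and the fingers are off it. I've now used all ten pictures, so checks from here on are numeric. Next I open fully and go up.

```bash
python3 -m jog '[{"linear":[0,0,0],"roll":0},{"linear":[0,0,0],"roll":0},{"linear":[0,0,0],"roll":0},{"linear":[0,0,0],"roll":0},{"linear":[0,0,-0.2],"roll":0},{"linear":[0,0,-0.5],"roll":0},{"linear":[0,0,-0.8],"roll":0},{"linear":[0,0,-0.9],"roll":0},{"linear":[0,0,-0.4],"roll":0},{"linear":[0,0,0],"roll":0},{"linear":[0,0,0],"roll":0}]' 0.3
python3 - <<'E'
from h import *
a=grab('side','s6').astype(int)
b=cv2.imread('pics/s0.png')[:,:,::-1].astype(int)
d=(abs(a-b).sum(2)>45).astype(np.uint8); d[:, :240]=0; d[:,300:]=0; d[:120]=0; d[205:]=0
n,l,s,c=cv2.connectedComponentsWithStats(d)
for i in range(1,n):
    if s[i,4]>15: print(s[i],c[i])
for z in(.1715+.045,.1715,.1715-.087): print(proj('side',[.515,.325,z]))
go(.5662,-.2325,.25,-19.4)
E
```

```text
time_s: 12.2
position: [0.5154, 0.3251, 0.3023]
tool_rot: [[-0.579, 0.815, 0.002], [0.815, 0.579, 0.001], [-0.0, 0.002, -1.0]]
ft_force: [0.1, -0.2, -1.5]
grip_width: 0.0553
gripper_force: 0.0
[262 136  12  17 119] [267.8907563 143.8487395]
[266 158   8  16  95] [269.15789474 164.97894737]
(np.float64(267.1834971848613), np.float64(137.2880154485506))
(np.float64(268.1791473176758), np.float64(150.02852187631672))
(np.float64(270.02110968636606), np.float64(173.5985819049967))
shift units [-12.102  -7.03    1.276] roll units 10.96 yaw now 35.4 t 12.25
```

The change blob spans rows 136–174 at columns 262–274, which is where a seated opener should be (predicted 137–174), so it is hanging. On to the left tin.

```bash
python3 -m jog '[{"linear":[-0.4,-0.23,0],"roll":0},{"linear":[-0.8,-0.47,0],"roll":0},{"linear":[-0.8,-0.47,0],"roll":0},{"linear":[-0.8,-0.47,0],"roll":0},{"linear":[-0.8,-0.47,0],"roll":0},{"linear":[-0.8,-0.47,0],"roll":0},{"linear":[-0.8,-0.47,0],"roll":0},{"linear":[-0.8,-0.47,0],"roll":0},{"linear":[-0.8,-0.47,0],"roll":0},{"linear":[-0.8,-0.47,0],"roll":0},{"linear":[-0.8,-0.47,0],"roll":0},{"linear":[-0.8,-0.47,0],"roll":0}]' 1 >/dev/null
python3 -m jog '[{"linear":[-0.8,-0.47,0],"roll":0},{"linear":[-0.8,-0.47,0],"roll":0},{"linear":[-0.8,-0.47,0],"roll":0},{"linear":[-0.5,-0.22,0],"roll":0},{"linear":[0,0,0],"roll":0}]'
python3 -m jog '[{"linear":[0,0,0.2],"roll":1},{"linear":[0,0,0.2],"roll":1},{"linear":[0,0,0.2],"roll":1},{"linear":[0,0,0.2],"roll":1},{"linear":[0,0,0.2],"roll":1},{"linear":[0,0,0.2],"roll":1},{"linear":[0,0,0.2],"roll":1},{"linear":[0,0,0.2],"roll":1},{"linear":[0,0,0.2],"roll":1},{"linear":[0,0,0.2],"roll":1},{"linear":[0,0,0],"roll":0.96},{"linear":[0,0,0],"roll":0}]'
python3 - <<'E'
from h import *
go(.5662,-.2325,.04,-19.4)
E
```

```text
time_s: 13.67
position: [0.5661, -0.2364, 0.2985]
tool_rot: [[-0.576, 0.818, -0.004], [0.818, 0.576, 0.002], [0.003, -0.002, -1.0]]
ft_force: [0.4, -0.7, -1.1]
grip_width: 0.0855
gripper_force: 0.0
time_s: 14.67
position: [0.5659, -0.2312, 0.2198]
tool_rot: [[0.334, 0.942, -0.003], [0.942, -0.334, 0.002], [0.001, -0.003, -1.0]]
ft_force: [0.6, -0.5, 0.1]
grip_width: 0.0853
gripper_force: 0.0
shift units [-0.032  0.032  4.494] roll units -0.03 yaw now -19.5 t 14.67
```

```bash
python3 -m jog '[{"linear":[0,0,0.5],"roll":0},{"linear":[0,0,0.7],"roll":0},{"linear":[0,0,0.7],"roll":0},{"linear":[0,0,0.7],"roll":0},{"linear":[0,0,0.6],"roll":0},{"linear":[0,0,0.6],"roll":0},{"linear":[0,0,0.5],"roll":0},{"linear":[0,0,0.2],"roll":0},{"linear":[0,0,0],"roll":0}]'
python3 -m jog '[{"linear":[0,0,0],"roll":0},{"linear":[0,0,0],"roll":0},{"linear":[0,0,0],"roll":0},{"linear":[0,0,0],"roll":0},{"linear":[0,0,0],"roll":0},{"linear":[0,0,0],"roll":0},{"linear":[0,0,0],"roll":0},{"linear":[0,0,0],"roll":0}]' -1 60
python3 -c "
from h import *
print(env.observe()['ft_force'])"
```

```text
time_s: 15.42
position: [0.5656, -0.2314, 0.0394]
tool_rot: [[0.33, 0.944, -0.003], [0.944, -0.33, 0.002], [0.001, -0.004, -1.0]]
ft_force: [-0.7, 0.3, 0.3]
grip_width: 0.0851
gripper_force: 0.0
time_s: 16.08
position: [0.5672, -0.2327, 0.043]
tool_rot: [[0.332, 0.943, 0.003], [0.943, -0.332, -0.002], [-0.001, 0.003, -1.0]]
ft_force: [0.6, 0.6, 6.1]
grip_width: 0.0538
gripper_force: 63.9
[0.567988   0.6056257  6.14118259]
```

```bash
cat > w.py <<'E'
from h import *
f=[];e=[]
for i in range(8):
    optics.get_image('side'); s=env.observe(); f.append(s['ft_force']); e.append(s['joint_efforts'])
print('F',np.round(np.mean(f,0),2),np.round(np.std(f,0),2),'eff',np.round(np.mean(e,0)[:3],2),np.round(s['position'],4),s['grip_width'],s['time_s'])
E
python3 -m jog '[{"linear":[0,0,-0.1],"roll":0},{"linear":[0,0,-0.2],"roll":0},{"linear":[0,0,-0.3],"roll":0},{"linear":[0,0,-0.3],"roll":0},{"linear":[0,0,-0.3],"roll":0},{"linear":[0,0,-0.2],"roll":0},{"linear":[0,0,-0.1],"roll":0},{"linear":[0,0,0],"roll":0},{"linear":[0,0,0],"roll":0},{"linear":[0,0,0],"roll":0}]'
python3 w.py
```

```text
time_s: 16.92
position: [0.5662, -0.2321, 0.1006]
tool_rot: [[0.332, 0.943, -0.001], [0.943, -0.332, 0.001], [0.0, -0.001, -1.0]]
ft_force: [0.9, -0.4, -2.2]
grip_width: 0.0534
gripper_force: 63.6
F [-0.02 -0.03 -2.03] [0.36 0.72 0.5 ] eff [  0.   -54.76 -20.95] [ 0.5664 -0.2323  0.1012] 0.05410920684076901 17.3167
```

Left tin weighs about 2 N (light). I'll put it back.

```bash
python3 -m jog '[{"linear":[0,0,0.1],"roll":0},{"linear":[0,0,0.25],"roll":0},{"linear":[0,0,0.3],"roll":0},{"linear":[0,0,0.3],"roll":0},{"linear":[0,0,0.25],"roll":0},{"linear":[0,0,0.15],"roll":0},{"linear":[0,0,0.08],"roll":0},{"linear":[0,0,0.03],"roll":0},{"linear":[0,0,0],"roll":0},{"linear":[0,0,0],"roll":0}]'
python3 -m jog '[{"linear":[0,0,0],"roll":0},{"linear":[0,0,0],"roll":0},{"linear":[0,0,0],"roll":0},{"linear":[0,0,0],"roll":0},{"linear":[0,0,0],"roll":0},{"linear":[0,0,0],"roll":0},{"linear":[0,0,0],"roll":0}]' 1
python3 -m jog '[{"linear":[0,0,-0.3],"roll":0},{"linear":[0,0,-0.6],"roll":0},{"linear":[0,0,-0.8],"roll":0},{"linear":[0,0,-0.8],"roll":0},{"linear":[0,0,-0.3],"roll":0},{"linear":[0,0,0],"roll":0},{"linear":[0,0,0],"roll":0}]'
python3 -c "
from h import *
go(.5333,-.3183,.04,-19.4)"
```

```text
time_s: 18.15
position: [0.5667, -0.2325, 0.0432]
tool_rot: [[0.332, 0.943, 0.001], [0.943, -0.332, -0.0], [-0.0, 0.001, -1.0]]
ft_force: [-0.1, -1.0, -1.7]
grip_width: 0.0537
gripper_force: 64.0
time_s: 18.73
position: [0.5665, -0.2323, 0.043]
tool_rot: [[0.332, 0.943, 0.0], [0.943, -0.332, -0.0], [-0.0, 0.0, -1.0]]
ft_force: [0.1, 0.4, -0.2]
grip_width: 0.0854
gripper_force: 0.0
time_s: 19.32
position: [0.5664, -0.2323, 0.1549]
tool_rot: [[0.332, 0.943, 0.0], [0.943, -0.332, -0.0], [-0.0, 0.001, -1.0]]
ft_force: [0.0, -0.2, -0.3]
grip_width: 0.0851
gripper_force: 0.0
shift units [-2.303 -0.067  2.873] roll units -0.00 yaw now -19.4 t 19.32
```

```bash
python3 -m jog '[{"linear":[-0.5,-0.02,0],"roll":0},{"linear":[-0.8,-0.03,0],"roll":0},{"linear":[-0.7,-0.02,0],"roll":0},{"linear":[-0.3,0,0],"roll":0},{"linear":[0,0,0],"roll":0},{"linear":[0,0,0.5],"roll":0},{"linear":[0,0,0.7],"roll":0},{"linear":[0,0,0.7],"roll":0},{"linear":[0,0,0.6],"roll":0},{"linear":[0,0,0.35],"roll":0},{"linear":[0,0,0],"roll":0},{"linear":[0,0,0],"roll":0}]'
python3 -m jog '[{"linear":[0,0,0],"roll":0},{"linear":[0,0,0],"roll":0},{"linear":[0,0,0],"roll":0},{"linear":[0,0,0],"roll":0},{"linear":[0,0,0],"roll":0},{"linear":[0,0,0],"roll":0},{"linear":[0,0,0],"roll":0},{"linear":[0,0,0],"roll":0}]' -1 60
python3 -m jog '[{"linear":[0,0,-0.1],"roll":0},{"linear":[0,0,-0.2],"roll":0},{"linear":[0,0,-0.3],"roll":0},{"linear":[0,0,-0.3],"roll":0},{"linear":[0,0,-0.3],"roll":0},{"linear":[0,0,-0.2],"roll":0},{"linear":[0,0,-0.1],"roll":0},{"linear":[0,0,0],"roll":0},{"linear":[0,0,0],"roll":0},{"linear":[0,0,0],"roll":0}]'
python3 w.py
```

```text
time_s: 20.32
position: [0.5333, -0.317, 0.0401]
tool_rot: [[0.332, 0.943, -0.002], [0.943, -0.332, 0.002], [0.001, -0.002, -1.0]]
ft_force: [0.8, -0.7, 0.0]
grip_width: 0.0858
gripper_force: 0.0
time_s: 20.98
position: [0.5338, -0.3184, 0.0424]
tool_rot: [[0.332, 0.943, 0.002], [0.943, -0.332, -0.001], [-0.001, 0.002, -1.0]]
ft_force: [0.5, 0.7, 5.6]
grip_width: 0.0539
gripper_force: 63.5
time_s: 21.82
position: [0.5329, -0.3178, 0.1001]
tool_rot: [[0.332, 0.943, -0.001], [0.943, -0.332, 0.001], [0.001, -0.002, -1.0]]
ft_force: [0.3, -0.1, -5.7]
grip_width: 0.0539
gripper_force: 64.4
F [ 0.19  0.17 -6.02] [0.47 0.38 0.26] eff [  0.   -57.94 -22.28] [ 0.5333 -0.3181  0.1008] 0.05396682628871018 22.2167
```

Middle tin weighs about 6 N. I'll put it back and go to the right one.

```bash
python3 -m jog '[{"linear":[0,0,0.1],"roll":0},{"linear":[0,0,0.25],"roll":0},{"linear":[0,0,0.3],"roll":0},{"linear":[0,0,0.3],"roll":0},{"linear":[0,0,0.25],"roll":0},{"linear":[0,0,0.15],"roll":0},{"linear":[0,0,0.08],"roll":0},{"linear":[0,0,0.03],"roll":0},{"linear":[0,0,0],"roll":0},{"linear":[0,0,0],"roll":0}]'
python3 -m jog '[{"linear":[0,0,0],"roll":0},{"linear":[0,0,0],"roll":0},{"linear":[0,0,0],"roll":0},{"linear":[0,0,0],"roll":0},{"linear":[0,0,0],"roll":0},{"linear":[0,0,0],"roll":0},{"linear":[0,0,0],"roll":0}]' 1
python3 -m jog '[{"linear":[0,0,-0.3],"roll":0},{"linear":[0,0,-0.6],"roll":0},{"linear":[0,0,-0.8],"roll":0},{"linear":[0,0,-0.8],"roll":0},{"linear":[0,0,-0.3],"roll":0},{"linear":[0,0,0],"roll":0},{"linear":[0,0,0],"roll":0}]'
python3 -c "
from h import *
go(.5083,-.3981,.04,-19.4)"
```

```text
time_s: 23.05
position: [0.5335, -0.3184, 0.0429]
tool_rot: [[0.332, 0.943, 0.001], [0.943, -0.332, -0.001], [-0.0, 0.001, -1.0]]
ft_force: [-0.6, -0.9, -5.8]
grip_width: 0.054
gripper_force: 64.3
time_s: 23.63
position: [0.5333, -0.3182, 0.0426]
tool_rot: [[0.332, 0.943, 0.0], [0.943, -0.332, -0.0], [-0.0, 0.0, -1.0]]
ft_force: [-0.6, 0.4, -0.3]
grip_width: 0.0854
gripper_force: 0.0
time_s: 24.22
position: [0.5332, -0.3181, 0.1545]
tool_rot: [[0.332, 0.943, 0.0], [0.943, -0.332, -0.0], [-0.0, 0.001, -1.0]]
ft_force: [0.0, 0.6, -1.1]
grip_width: 0.0855
gripper_force: 0.0
shift units [-2.093  0.075  2.863] roll units 0.00 yaw now -19.4 t 24.22
```

```bash
python3 -m jog '[{"linear":[-0.5,0.02,0],"roll":0},{"linear":[-0.7,0.03,0],"roll":0},{"linear":[-0.6,0.03,0],"roll":0},{"linear":[-0.3,0,0],"roll":0},{"linear":[0,0,0],"roll":0},{"linear":[0,0,0.5],"roll":0},{"linear":[0,0,0.7],"roll":0},{"linear":[0,0,0.7],"roll":0},{"linear":[0,0,0.6],"roll":0},{"linear":[0,0,0.35],"roll":0},{"linear":[0,0,0],"roll":0},{"linear":[0,0,0],"roll":0}]'
python3 -m jog '[{"linear":[0,0,0],"roll":0},{"linear":[0,0,0],"roll":0},{"linear":[0,0,0],"roll":0},{"linear":[0,0,0],"roll":0},{"linear":[0,0,0],"roll":0},{"linear":[0,0,0],"roll":0},{"linear":[0,0,0],"roll":0},{"linear":[0,0,0],"roll":0}]' -1 60
python3 -m jog '[{"linear":[0,0,-0.1],"roll":0},{"linear":[0,0,-0.2],"roll":0},{"linear":[0,0,-0.3],"roll":0},{"linear":[0,0,-0.3],"roll":0},{"linear":[0,0,-0.3],"roll":0},{"linear":[0,0,-0.2],"roll":0},{"linear":[0,0,-0.1],"roll":0},{"linear":[0,0,0],"roll":0},{"linear":[0,0,0],"roll":0},{"linear":[0,0,0],"roll":0}]'
python3 w.py
```

```text
time_s: 25.22
position: [0.5086, -0.3972, 0.04]
tool_rot: [[0.331, 0.943, -0.001], [0.943, -0.331, 0.002], [0.001, -0.002, -1.0]]
ft_force: [0.2, 1.2, 0.5]
grip_width: 0.0855
gripper_force: 0.0
time_s: 25.88
position: [0.509, -0.3989, 0.0421]
tool_rot: [[0.332, 0.943, 0.002], [0.943, -0.332, -0.002], [-0.001, 0.003, -1.0]]
ft_force: [1.2, 0.4, 6.8]
grip_width: 0.0537
gripper_force: 64.6
time_s: 26.72
position: [0.5081, -0.3981, 0.0997]
tool_rot: [[0.332, 0.943, -0.001], [0.943, -0.332, 0.001], [0.001, -0.001, -1.0]]
ft_force: [0.6, 0.6, -3.0]
grip_width: 0.0539
gripper_force: 63.8
F [ 0.05 -0.04 -3.16] [0.31 0.56 0.52] eff [  0.   -58.59 -21.96] [ 0.5084 -0.3984  0.1004] 0.05366457685369918 27.1167
```

Right tin weighs about 3.2 N, so the middle one (6 N) is the heaviest. I'll put the right one back and return to the middle.

```bash
python3 -m jog '[{"linear":[0,0,0.1],"roll":0},{"linear":[0,0,0.25],"roll":0},{"linear":[0,0,0.3],"roll":0},{"linear":[0,0,0.3],"roll":0},{"linear":[0,0,0.25],"roll":0},{"linear":[0,0,0.15],"roll":0},{"linear":[0,0,0.08],"roll":0},{"linear":[0,0,0.03],"roll":0},{"linear":[0,0,0],"roll":0},{"linear":[0,0,0],"roll":0}]'
python3 -m jog '[{"linear":[0,0,0],"roll":0},{"linear":[0,0,0],"roll":0},{"linear":[0,0,0],"roll":0},{"linear":[0,0,0],"roll":0},{"linear":[0,0,0],"roll":0},{"linear":[0,0,0],"roll":0},{"linear":[0,0,0],"roll":0}]' 1
python3 -m jog '[{"linear":[0,0,-0.3],"roll":0},{"linear":[0,0,-0.6],"roll":0},{"linear":[0,0,-0.8],"roll":0},{"linear":[0,0,-0.8],"roll":0},{"linear":[0,0,-0.3],"roll":0},{"linear":[0,0,0],"roll":0},{"linear":[0,0,0],"roll":0}]'
python3 -c "
from h import *
go(.5333,-.3182,.04,-19.4)"
```

```text
time_s: 27.95
position: [0.5086, -0.3987, 0.0425]
tool_rot: [[0.332, 0.943, 0.001], [0.943, -0.332, -0.001], [-0.0, 0.001, -1.0]]
ft_force: [-0.2, -0.2, -3.9]
grip_width: 0.0539
gripper_force: 63.9
time_s: 28.53
position: [0.5084, -0.3985, 0.0422]
tool_rot: [[0.332, 0.943, 0.0], [0.943, -0.332, -0.0], [-0.0, 0.0, -1.0]]
ft_force: [0.4, -1.1, -0.5]
grip_width: 0.0855
gripper_force: 0.0
time_s: 29.12
position: [0.5084, -0.3984, 0.1549]
tool_rot: [[0.332, 0.943, 0.001], [0.943, -0.332, -0.001], [-0.001, 0.001, -1.0]]
ft_force: [-0.7, -0.1, 0.1]
grip_width: 0.0857
gripper_force: 0.0
shift units [ 2.101 -0.082  2.871] roll units 0.00 yaw now -19.4 t 29.12
```

```bash
python3 -m jog '[{"linear":[0.5,-0.02,0],"roll":0},{"linear":[0.7,-0.03,0],"roll":0},{"linear":[0.6,-0.03,0],"roll":0},{"linear":[0.3,0,0],"roll":0},{"linear":[0,0,0],"roll":0},{"linear":[0,0,0.5],"roll":0},{"linear":[0,0,0.7],"roll":0},{"linear":[0,0,0.7],"roll":0},{"linear":[0,0,0.6],"roll":0},{"linear":[0,0,0.35],"roll":0},{"linear":[0,0,0],"roll":0},{"linear":[0,0,0],"roll":0}]'
python3 -m jog '[{"linear":[0,0,0],"roll":0},{"linear":[0,0,0],"roll":0},{"linear":[0,0,0],"roll":0},{"linear":[0,0,0],"roll":0},{"linear":[0,0,0],"roll":0},{"linear":[0,0,0],"roll":0},{"linear":[0,0,0],"roll":0},{"linear":[0,0,0],"roll":0}]' -1 70
python3 -m jog '[{"linear":[0,0,-0.1],"roll":0},{"linear":[0,0,-0.3],"roll":0},{"linear":[0,0,-0.5],"roll":0},{"linear":[0,0,-0.6],"roll":0},{"linear":[0,0,-0.6],"roll":0},{"linear":[0,0,-0.6],"roll":0},{"linear":[0,0,-0.5],"roll":0},{"linear":[0,0,-0.4],"roll":0},{"linear":[0,0,-0.2],"roll":0},{"linear":[0,0,-0.1],"roll":0},{"linear":[0,0,0],"roll":0},{"linear":[0,0,0],"roll":0}]'
python3 -m jog '[{"linear":[0,0,0],"roll":0},{"linear":[0,0,0],"roll":0},{"linear":[0,0,0],"roll":0},{"linear":[0,0,0],"roll":0},{"linear":[0,0,0],"roll":0},{"linear":[0,0,0],"roll":0}]' >/dev/null
python3 w.py
python3 - <<'E'
from h import *
a=grab('side','s9').astype(int); b=cv2.imread('pics/s0.png')[:,:,::-1].astype(int); r=cv2.imread('pics/s6.png')[:,:,::-1].astype(int)
print('hook change since hang',(abs(a-r).sum(2)[130:200,255:290]>45).sum())
d=(abs(a-b).sum(2)>60)
for n,p in(('L',(.5664,-.2323)),('R',(.5084,-.3985))):
    c=[proj('side',[*p,z]) for z in(.091,.005)]; u0,v0=c[0];v1=c[1][1]
    print(n,c,'changed px',d[int(v0-7):int(v1+5),int(u0-12):int(u0+14)].sum())
u,v=proj('side',[.4264,-.3298,.06]); print('vial changed',d[int(v)-5:int(v)+25,int(u)-8:int(u)+9].sum())
E
```

```text
time_s: 30.12
position: [0.5328, -0.319, 0.0395]
tool_rot: [[0.333, 0.943, -0.001], [0.943, -0.333, 0.001], [0.0, -0.001, -1.0]]
ft_force: [0.2, -0.3, 0.1]
grip_width: 0.0857
gripper_force: 0.0
time_s: 30.78
position: [0.5336, -0.3188, 0.0415]
tool_rot: [[0.332, 0.943, 0.002], [0.943, -0.332, -0.002], [-0.001, 0.002, -1.0]]
ft_force: [-1.3, -1.0, 6.6]
grip_width: 0.0542
gripper_force: 75.7
time_s: 31.78
position: [0.5329, -0.3178, 0.1948]
tool_rot: [[0.332, 0.943, -0.002], [0.943, -0.332, 0.002], [0.001, -0.002, -1.0]]
ft_force: [-0.8, 0.5, -6.2]
grip_width: 0.054
gripper_force: 75.2
F [ 0.01  0.27 -6.06] [0.41 0.5  0.26] eff [ -0.   -56.33 -25.17] [ 0.5333 -0.3181  0.1961] 0.05420429119978534 32.6833
hook change since hang 0
L [(np.float64(381.29892607266254), np.float64(246.81170972013717)), (np.float64(379.5188582621257), np.float64(273.83910844276375))] changed px 335
R [(np.float64(406.579259897339), np.float64(292.0544856932206)), (np.float64(403.46087562940437), np.float64(321.2110524092072))] changed px 93
vial changed 0
```

The hook area and vial are unchanged. The left tin's patch is at least partly covered in this view by the raised middle tin. The right tin moved at most a little, and 6 N is held steady. Handing in.

```bash
python3 -c "
from rig import env
print(env.close_job())"
```

```text
the job is handed in; nothing more can be done
None
```

I hung the opener on the hook, hefted all three tins (left about 2 N, middle 6 N, right 3.2 N) and handed in at about 33 s holding the middle tin about 15 cm above the tray; no verdict came back, and the raised tin hid the left one in my last check.

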